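Walk a seized tube block out of its heater dock with a mallet

TASK

The aluminium tube block has seized in the heater dock: with the mallet, and not with the gripper, tap it out towards the open left side with light taps, first on the end nearer the robot, then on the farther end, then on the nearer end again and so on in turn, each time bringing the struck end about a centimetre ahead of the other, until it is clear of the orange spring pads. Then lay the mallet down flat on the bench, lift the freed block out by its black bridge handle and stand it upright on the middle of the blue mat, released. Leave the timer and the bottles where they are.

Things in the scene. Friction and masses are not known exactly. Their poses are not given: they have to be found in the camera images.
- dock: White heater dock fixed to the bench. Origin on the bench (z = 0) below the block's starting centre; x: along the seized block, away from the robot; y: the way the block is tapped out (robot's left). Floor plate 200 x 100 x 6 mm, from y = -25 to +75 mm. End walls 40 mm high at x = +-68.5 to +-100, y = 18 to 55 mm, pad housings at x = +-82 to +-100, y = -2 to 17 mm; open above and on both y sides.
- dock_controller (a point): Centre of the top of the dock's controller box at the far end: 55 mm (dock x) x 110 mm (dock y) x 58 mm high.
- dock_pads (a point): Point midway between the two orange spring pads (upright rollers, one at each end of the block), 22 mm above the bench, at y = +6 mm of the dock. Each pad's friction holds its end of the block with some 3 to 6 N, so pushed near one end it pivots about the other. The pads let go once the block has moved 31 mm along +y; from 34 mm on it is surely free to lift straight up: enough for four or five taps, so waste none.
- block: Aluminium tube block, 130 (x) x 50 (y) x 32 mm high, 0.2 to 0.45 kg, wells on top. Origin at the centre of its underside, at the start 6 mm above the dock's origin, axes parallel. Tap its -y side face (at first flush with the floor plate's edge) 42 mm either side of the middle, the mallet head's axis 28 mm above the bench so that it clears the plate. More than 40 N from the mallet is too hard.
- block_handle (a point): Centre of the block's black bridge handle: a bar 84 mm long (block x), 14 mm wide (block y), 13 mm high, 54.5 mm above the block's underside, with 16 mm of open space between bar and block top; the block is lifted by it from above, fingers closing along the block's y.
- dock_screw: Small round steel screw on the dock's near end wall, an angle mark: its x axis is turned 0.5 rad anticlockwise (from above) from the dock's x. The block's x axis makes 0.5 rad with it when straight in the dock, more when the block's nearer end is ahead, less when the farther end is ahead.
- mallet_grip (a point): Grip point of the mallet, on the axis of its wooden handle (18 mm wide, 22 mm high), 50 mm behind the middle of the head. x axis along the handle towards the head, z up. It starts lying level on head and equally thick rubber butt, handle axis 20 mm above the bench. Handle is free to hold from x = -55 to +25 mm; the butt ends 74 mm behind. Mass 0.22 kg.
- mallet_head (a point): Middle of the mallet's head: a cylinder of 40 mm diameter and 110 mm length lying across the handle (along the mallet's y); its two flat orange and red soft faces are 55 mm either side of this point.
- mat: Blue mat fixed on the bench left of the dock, 200 x 110 x 3 mm; origin at the centre of its underside on the bench, x axis along its length.
- timer: White bench timer, 66 x 66 x 19 mm, bystander.
- amber_small: Small brown bottle, 46 mm diameter, 105 mm high, bystander; origin under its centre.
- white_jar: White jar with blue cap, 60 mm diameter, 80 mm high, bystander.

How it is judged:
By the outcome, as a careful person would: the job done as asked, in the order asked, and still so for the second after the job is handed in, with the robot touching nothing.
It also fails if it takes over 67 s, if anything falls off the work surface, if the arm or the gripper's body presses on something with over 40 N, if the wrist force passes 120 N, or if a joint passes its speed limit or range.

ROBOT

A 6-joint arm with a two-finger parallel gripper is mounted at the origin on a cart in front of the work surface, level with it; the furniture and walls round the work are solid. World frame = base frame: x ahead of the robot, y to its left, z up, the work surface at z = 0. Lengths are in mm, angles in rad, forces in N, time in s.
With the tool pointing down it reaches from about 350 to 875 mm from the base axis. Payload 4.2 kg.
Tool frame: the origin (TCP) lies midway between the tips of the shut fingers; the grasp point (between the pads) lies 19 mm behind it (arm.tcp_to_grasp is the distance from the TCP to the grasp point, in mm); z points along the fingers, y is the line along which they close (so a half turn about z gives the same grasp; the last joint's range is limited). The gripper opens to 85 mm and grips with 20 to 120 N. Pads are 22 mm wide; open, the fingers measure 114 mm over their backs; the gripper's body (76 mm by 85 mm) begins 54 mm behind the grasp point. The pads swing forward as they close: fully open they stand 13 mm farther back than shut.
Start: joints at [1.361, 0.385, 0.008, 0, -1.194, -0.259], TCP at [282.351, 557.563, 231.312] pointing down, gripper open.
Joint ranges: [-3.14, 3.14], [-1.21, 2.06], [-1.07, 1.41], [-3.16, 2.05], [-2.99, -0.16], [-3.1, 3.1]. Speed limits (rad/s): [2.79, 2.79, 3.14, 3.14, 3.14, 3.14].

INTERFACE

Orientations are given as a unit quaternion [x, y, z, w].
In Python, from bench import arm, imaging, job, models gives the robot as it stands.
- The arm moves only by the tool arm_command, never from a script. Its argument "rows" is a list of rows, each an object with "grip": the opening, from 0 (shut) to 1 (fully open); "linear": the shift along the tool's x, y, z in mm, a list of three; "rot": the turn, a rotation vector about the tool's x, y, z in rad, a list of three. In form: [{"grip": grip, "linear": [tx, ty, tz], "rot": [rx, ry, rz]}, ...]. A call has 1 to 10 rows; each row is the pose to reach, as a shift and turn from the pose commanded when the call began, along the tool's axes at that moment; what a row does not reach only later rows make up. A row lasts 1/8 s, in which the tool goes at most 62.5 mm and 10.7 degrees, less where a joint would pass 70% of its speed; a pose out of reach is approached as far as the arm can. A call with a gripper value outside its range is refused whole. The fingers move at their own pace and stop on an object; the grip force is fixed at half the most. Time passes only in rows, so rows that repeat a pose let the fingers close. It gives the time, the measured TCP pose, the force, the opening and the grip force at its end, in the units of the state.
- arm.read_state(): the state, without advancing time (a new reading comes with each control period).
- imaging.get_image(name): name is "side" or "top"; returns a dict with "frame" (400x640x3 uint8, red, green, blue), "fx", "fy", "cx", "cy" (pixels), "k1" (the pictures are not rectified: a ray, as slopes to the right and down, at radius r is drawn at 1 + k1 r^2 times it, then the intrinsics apply), "extrinsics" (4x4, takes a point from world to camera coordinates). Camera axes: x right, y down, z forward; pixel columns grow to the right and rows downward; lengths in mm; the calibration is good to about 2 mm. A picture is of the moment at which its call begins. There is no depth.
- job.job_done(): hands the job in; it is judged then, once.
Trained networks look in a picture, given as the dict that the camera call returned (one of the last four; its "shot" number tells which), for a name from the list of things; names that differ only in an ending like _2 or _b are one class to them, and where a whole thing is asked for, a point or a joint stands for the part that bears it (a point fixed in the world has none). Each returns a list of dicts, best first, with "score" (0 to 1); they miss things now and then, are a little off and sometimes report something else, mostly with a low value. They report only what shows in the picture. A call takes as long as a camera call.
- models.spot_in(picture, query): "rect" ([left, top, right, bottom] in pixels, round what is visible of it).
- models.tip_of(picture, query): "pixel" ([column, row] in pixels: a listed point, or the origin of a listed thing).
The state is a dict: "clock": time; "joints": joint angles; "joint_vel": joint speeds; "joint_efforts": joint torques, N m; "position": TCP position; "ee_rot": TCP orientation; "contact_force": force on the tool from outside, world axes, zero at the start; "wrist_torque": the same for the moment, N m; "gripper_width": finger opening in mm; "grasp_force": force on a finger pad.
Only numpy, scipy, OpenCV 4.12 (cv2) and the standard library are available. Lean on these libraries where they do the work, as an engineer would, in place of code of your own. Each camera call takes 0.05 s, during which the arm holds its last target. There are 200 camera calls.

## Working session

There is one attempt and no reset: what is moved stays moved. The work goes in short steps, Python scripts to look and compute and a tool call to move; the robot and the scene stay as the last step left them, time stands still between calls to the robot, and variables do not carry over. Pictures are saved under pics/ and viewed, at most 13 in all, crops included, and the job is handed in when it is done.

Besides the shell and the picture viewer there is one more tool, called after "Emit:" as name(argument=value, ...), one argument or row to a line, values as JSON. arm_command: Moves the arm, as the interface text tells. Its arguments: {"type":"object","properties":{"rows":{"type":"array"}},"required":["rows"]}

```bash
ls; mkdir -p pics; cat > h.py <<'E'
import numpy as np, cv2
from scipy.spatial.transform import Rotation as R
from scipy.optimize import least_squares
from bench import arm, imaging, job, models
def shot(name,save=None):
    p=imaging.get_image(name)
    if save: cv2.imwrite('pics/'+save,cv2.cvtColor(np.asarray(p['frame']),cv2.COLOR_RGB2BGR))
    return p
def proj(p,X):
    c=np.asarray(p['extrinsics'])@np.append(X,1); s=c[:2]/c[2]; s=s*(1+p['k1']*(s@s))
    return np.array([p['fx']*s[0]+p['cx'],p['fy']*s[1]+p['cy']])
def ray(p,px):
    d=np.array([(px[0]-p['cx'])/p['fx'],(px[1]-p['cy'])/p['fy']]); s=d.copy()
    for _ in range(20): s=d/(1+p['k1']*(s@s))
    E=np.asarray(p['extrinsics']); Rm=E[:3,:3]
    return -Rm.T@E[:3,3], Rm.T@np.array([s[0],s[1],1])
def atz(p,px,z):
    o,d=ray(p,px); return o+d*(z-o[2])/d[2]
def tri(obs):
    A=np.zeros((3,3));b=np.zeros(3)
    for p,px in obs:
        o,d=ray(p,px); d/=np.linalg.norm(d); M=np.eye(3)-np.outer(d,d); A+=M;b+=M@o
    X=np.linalg.solve(A,b); return X,[np.round(proj(p,X)-px,1) for p,px in obs]
def tip(p,q):
    r=models.tip_of(p,q); return (np.array(r[0]['pixel']),r[0]['score']) if r else (None,0)
E
python3 - <<'E'
from h import *
s=arm.read_state(); print({k:np.round(v,3) for k,v in s.items()})
a=shot('side','s0.png'); b=shot('top','t0.png')
for p in (a,b): print(np.round(p['extrinsics'],3).tolist(),p['fx'],p['k1'])
for q in ['dock','dock_controller','dock_pads','block','block_handle','dock_screw','mallet_grip','mallet_head','mat','timer','amber_small','white_jar']:
    pa,sa=tip(a,q);pb,sb=tip(b,q)
    print(q,pa,round(sa,2),pb,round(sb,2), *( [np.round(v,1) for v in tri([(a,pa),(b,pb)])] if pa is not None and pb is not None else []))
E
```

```text
pics
{'clock': np.float64(0.0), 'joints': array([ 1.361,  0.386,  0.007, -0.   , -1.194, -0.259]), 'joint_vel': array([ 0.   ,  0.001,  0.   , -0.   ,  0.001, -0.001]), 'joint_efforts': array([-0.000e+00, -3.923e+01,  1.884e+01,  4.186e+00, -5.000e-03,
        0.000e+00]), 'position': array([282.091, 557.052, 230.228]), 'ee_rot': array([ 0.973, -0.232, -0.   ,  0.001]), 'contact_force': array([-0.207,  0.059, -0.317]), 'wrist_torque': array([-0.045,  0.066,  0.02 ]), 'grasp_force': np.float64(0.0), 'gripper_width': np.float64(85.085)}
[[0.913, -0.408, 0.016, -480.373], [-0.193, -0.465, -0.864, 214.933], [0.36, 0.785, -0.503, 1100.353], [0.0, 0.0, 0.0, 1.0]] 416.32391074612053 -0.0381656839342551
[[0.095, -0.995, 0.005, 64.675], [-0.973, -0.094, -0.213, 573.019], [0.213, 0.016, -0.977, 1175.218], [0.0, 0.0, 0.0, 1.0]] 429.88324827439374 -0.1072504525597525
dock [276.2 192.5] 0.73 [246.4 225.7] 0.71 [485.2 319.5 -16.8] [[-1.4  0.2]
 [ 0.6 -1.6]]
dock_controller [310.6 173.5] 0.91 [258.6 180.8] 0.64 [610.5 289.2  51.6] [[-1.2  0.2]
 [ 0.6 -1.4]]
dock_pads [274.3 185.1] 0.85 [245.8 224.3
[... 155 characters left out ...]
le [276.1 175.2] 0.92 [251.  224.1] 0.96 [479.  292.3  69.2] [[-1.4  0.2]
 [ 0.6 -1.7]]
dock_screw [268.4 172.9] 0.63 [220.4 249.1] 0.44 [435.5 363.4  51.3] [[-11.1   0.7]
 [  5.7 -13.1]]
mallet_grip [275.5 203.1] 0.68 [290.3 244.7] 0.74 [436.1 177.9  28.1] [[-1.5  0.2]
 [ 0.6 -1.7]]
mallet_head [280.2 207.9] 0.84 [305.4 242.5] 0.82 [442.3 135.9  32.6] [[-0.3  0.1]
 [ 0.1 -0.4]]
mat [267.6 171.4] 0.71 [199.9 208.5] 0.79 [511.3 467.5  -2.3] [[ 1.3 -0.2]
 [-0.6  1.7]]
timer [335.7 265.6] 0.58 [398.5 230.8] 0.86 [ 510.  -140.5  -18.4] [[-0.4  0.1]
 [ 0.2 -0.4]]
amber_small None 0 [289.  157.1] 0.59
white_jar [380.7 288.1] 0.96 [443.5 213. ] 0.67 [ 576.9 -275.6  -13.4] [[-0.4  0.1]
 [ 0.1 -0.3]]
```

View pics/s0.png

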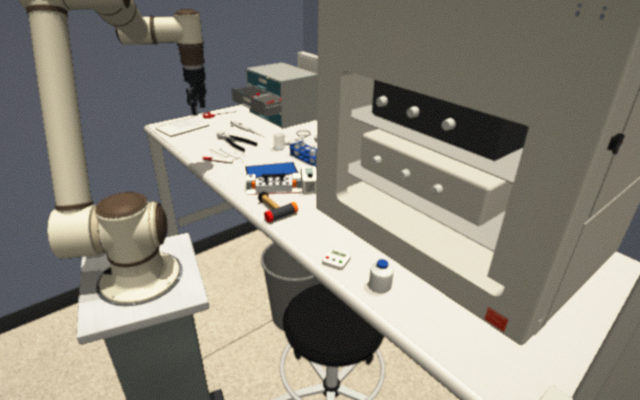

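View pics/t0.png

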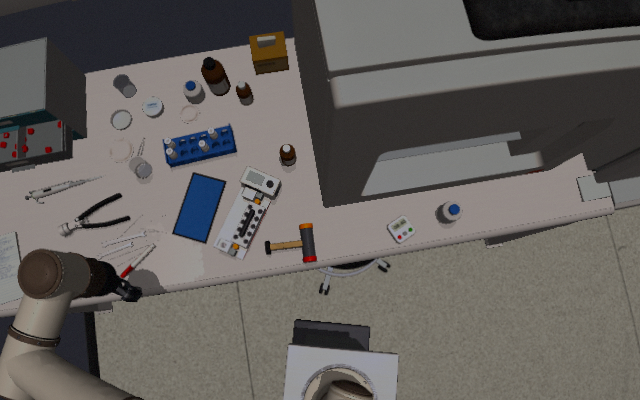

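The side view shows the dock at about (275,180) and the mallet at (278,207). In the top view the dock is centred near (246,222), the mat is at (200,208), and the mallet head is at (307,242) with its orange face far and red face near. Next I average the network readings and enlarge a crop.

```bash
python3 - <<'E'
from h import *
Q=['dock','dock_controller','dock_pads','block','block_handle','dock_screw','mallet_grip','mallet_head','mat']
acc={q:{'side':[], 'top':[]} for q in Q}; P={}
for i in range(4):
    for n in ('side','top'):
        p=shot(n,'c0_%s.png'%n if i==0 else None); P[n]=p
        for q in Q:
            v,s=tip(p,q)
            if v is not None: acc[q][n].append(v)
for q in Q:
    m=[np.median(acc[q][n],0) for n in ('side','top')]; sd=[np.std(acc[q][n],0).round(1) for n in('side','top')]
    X,r=tri([(P['side'],m[0]),(P['top'],m[1])])
    print(q,m,sd,X.round(1),'top@z:',[atz(P['top'],m[1],z)[:2].round(1) for z in ({'dock':0,'dock_controller':58,'dock_pads':22,'block':6,'block_handle':60.5,'dock_screw':40,'mallet_grip':20,'mallet_head':20,'mat':0}[q],)])
im=cv2.imread('pics/c0_top.png')[165:275,165:325]; cv2.imwrite('pics/crop_t.png',cv2.resize(im,None,fx=5,fy=5,interpolation=cv2.INTER_CUBIC))
print(arm.read_state()['clock'])
E
```

```text
dock [array([276.6, 191.3]), array([246.6 , 225.05])] [array([0.8, 0.9]), array([1.1, 1.1])] [486.5 318.2 -11.3] top@z: [array([479.9, 317.5])]
dock_controller [array([309.75, 173.65]), array([259.5 , 180.75])] [array([1.5, 1.8]), array([1.1, 0.7])] [608.5 286.9  53. ] top@z: [array([605. , 286.7])]
dock_pads [array([276.3, 186.5]), array([244.85, 223.75])] [array([0.3, 1. ]), array([0.9, 1. ])] [487.1 320.8   7.4] top@z: [array([480.1, 319.4])]
block [array([274.  , 188.25]), array([247.55, 224.  ])] [array([1. , 1.1]), array([1.2, 0.3])] [481.9 314.3   5.5] top@z: [array([482.5, 314. ])]
block_handle [array([274.25, 176.25]), array([249.4 , 223.05])] [array([1.4, 1. ]), array([0.6, 1.1])] [478.5 299.4  62.4] top@z: [array([477.9, 299.9])]
  return _methods._mean(a, axis=axis, dtype=dtype,
  ret = ret.dtype.type(ret / rcount)
  ret = _var(a, axis=axis, dtype=dtype, out=out, ddof=ddof,
  arrmean = um.true_divide(arrmean, div, out=arrmean,
  ret = ret.dtype.type(ret / rcount)
Traceback (most recent call last):
  File "h.py", line 22, in tri
    o,d=ray(p,px); d/=np.linalg.norm(d); M=np.eye(3)-np.outer(d,d); A+=M;b+=M@o
        ~~~^^^^^^
  File "h.py", line 13, in ray
    d=np.array([(px[0]-p['cx'])/p['fx'],(px[1]-p['cy'])/p['fy']]); s=d.copy()
                 ~~^^^
IndexError: invalid index to scalar variable.
```

```bash
python3 - <<'E'
from h import *
print(arm.read_state()['clock'])
im=cv2.imread('pics/c0_top.png')[165:275,165:325]; cv2.imwrite('pics/crop_t.png',cv2.resize(im,None,fx=5,fy=5,interpolation=cv2.INTER_CUBIC))
E
```

```text
5.3
```

View pics/crop_t.png

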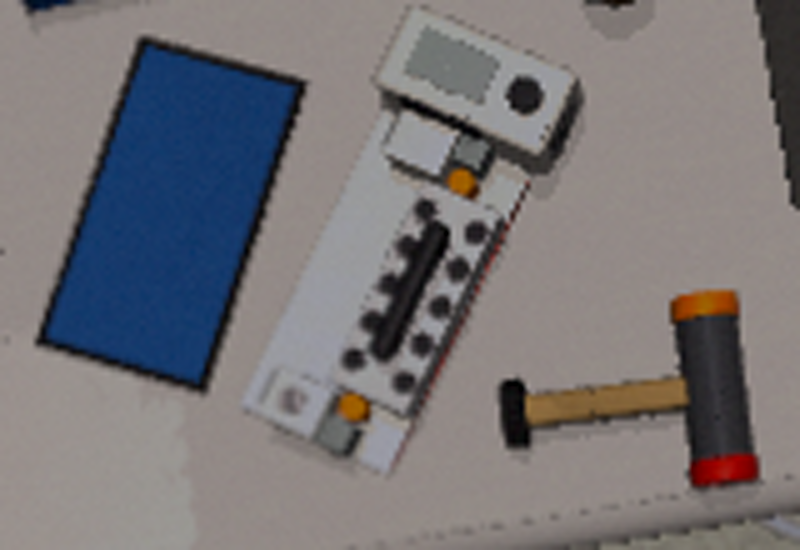

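```bash
cat > m.py <<'E'
from h import *
import pickle
p=shot('top')
pickle.dump({k:v for k,v in p.items() if k!='frame'},open('top.pkl','wb'))
U=lambda c:(np.array(c,float)+.5)/5-.5+165
g=lambda c,z:atz(p,U(c),z)[:2]
print('cam',ray(p,(0,0))[0].round())
mat=np.array([g(c,3) for c in [(145,40),(303,82),(205,390),(40,343)]])
print('mat',mat.round(1).tolist(),mat.mean(0).round(1),[np.linalg.norm(mat[i]-mat[i-1]).round(1) for i in range(4)])
d=(mat[0]+mat[1]-mat[2]-mat[3]); print('mat yaw',np.arctan2(d[1],d[0]))
obs=[((245,405),(-100,75,6)),((390,475),(-100,-25,6)),((408,415),(-65,-25,38)),((437,230),(42,0,67)),((382,352),(-42,0,67)),((500,212),(65,-25,38))]
T=lambda v,q:np.array([v[0]+np.cos(v[2])*q[0]-np.sin(v[2])*q[1],v[1]+np.sin(v[2])*q[0]+np.cos(v[2])*q[1],q[2]])
f=lambda v:np.concatenate([proj(p,T(v,q))-U(c) for c,q in obs])
s=least_squares(f,[480,315,-.3],x_scale=[1,1,.01],loss='soft_l1'); print('dock',s.x.round(3),s.fun.reshape(-1,2).round(2).tolist() if 0 else f(s.x).reshape(-1,2).round(2).tolist())
for n,c,z in [('pf',(462,182),36),('pn',(353,407),36),('ctrl',(478,79),58),('screw',(293,400),40)]:
    w=g(c,z)-s.x[:2]; a=s.x[2]; print(n,np.round([w@[np.cos(a),np.sin(a)],w@[-np.sin(a),np.cos(a)]],1))
for n,c in [('or',(706,293)),('red',(725,485)),('hend',(690,393)),('hbut',(527,407)),('butt',(500,414))]: print(n,g(c,20).round(1))
print(arm.read_state()['clock'])
E
python3 m.py
```

```text
cam [ 301.  100. 1270.]
mat [[625.4, 501.8], [608.1, 400.0], [415.1, 432.4], [432.8, 536.4]] [520.3 467.6] [np.float64(195.6), np.float64(103.3), np.float64(195.7), np.float64(105.6)]
mat yaw -0.17237944888896406
dock [ 4.78912e+02  3.07539e+02 -3.12000e-01] [[-1.1, 0.45], [0.32, 0.06], [0.08, 0.02], [0.68, -1.86], [-0.84, 0.56], [0.48, -0.11]]
pf [71.9  4.6]
pn [-73.5   6.8]
ctrl [128.2  17.4]
screw [-83.9  39.5]
or [499.4 141. ]
red [388.6 119. ]
hend [439.8 144.5]
hbut [422.5 238.2]
butt [416.9 253.4]
5.35
```

The crop shows the dock at yaw −0.31 with its origin at (479,307.5), and the mat centre at (520,468) with yaw −0.17. The mallet grip is at (435,178) with yaw −1.38. The pad positions agree with the given sizes, so I start moving.

```bash
cat > go.py <<'E'
import sys; from h import *
# usage: go.py x y z yaw(of tool x) ; prints shift in tool axes from the measured pose
def go(t,yaw):
    s=arm.read_state(); Rm=R.from_quat(s['ee_rot']); 
    T=R.from_euler('z',yaw)*R.from_euler('x',np.pi)
    return (Rm.inv().apply(np.array(t)-s['position'])).round(1).tolist(),(Rm.inv()*T).as_rotvec().round(3).tolist()
if __name__=='__main__':
    a=list(map(float,sys.argv[1:]))
    for i in range(0,len(a),4): print(go(a[i:i+3],a[i+3]))
    s=arm.read_state(); x=R.from_quat(s['ee_rot']).apply([1,0,0]); print('t',s['clock'],s['position'].round(1) if hasattr(s['position'],'round') else s['position'],'yaw',np.arctan2(x[1],x[0]).round(3),'F',np.round(s['contact_force'],1),'w',s['gripper_width'],'z',R.from_quat(s['ee_rot']).apply([0,0,1]).round(3))
E
python3 go.py 435 178 110 -1.38
```

```text
([307.6, 269.6, 121.3], [-0.0, -0.0, 0.911])
t 5.35 [282.4 557.6 231.3] yaw -0.469 F [-0.4 -1.  -0.2] w 85.80412023451699 z [ 0.  0. -1.]
```

Emit:
arm_command(
  rows=[
    {"grip":1,"linear":[307.6,269.6,100],"rot":[0,0,0.911]},
    {"grip":1,"linear":[307.6,269.6,121],"rot":[0,0,0.911]},
    {"grip":1,"linear":[307.6,269.6,121],"rot":[0,0,0.911]},
    {"grip":1,"linear":[307.6,269.6,121],"rot":[0,0,0.911]},
    {"grip":1,"linear":[307.6,269.6,121],"rot":[0,0,0.911]},
    {"grip":1,"linear":[307.6,269.6,121],"rot":[0,0,0.911]},
    {"grip":1,"linear":[307.6,269.6,121],"rot":[0,0,0.911]},
    {"grip":1,"linear":[307.6,269.6,121],"rot":[0,0,0.911]},
    {"grip":1,"linear":[307.6,269.6,121],"rot":[0,0,0.911]},
  ],
)

```text
clock: 6.48
position: [435.5, 178.4, 110.7]
ee_rot: [0.771, -0.637, 0.0, -0.001]
contact_force: [-0.1, -0.2, 0.4]
gripper_width: 85.5
grasp_force: 0.0
```

```bash
python3 go.py 435 178 5 -1.38; python3 - <<'E'
from h import *
shot('top','t1.png'); im=cv2.imread('pics/t1.png')[165:275,205:365]; cv2.imwrite('pics/t1c.png',cv2.resize(im,None,fx=5,fy=5,interpolation=cv2.INTER_CUBIC))
E
```

```text
([0.4, 0.7, 105.7], [-0.001, 0.0, -0.0])
t 6.475 [435.5 178.4 110.7] yaw -1.38 F [-0.1 -0.2  0.4] w 85.50033225107259 z [ 0.001  0.001 -1.   ]
```

View pics/t1c.png

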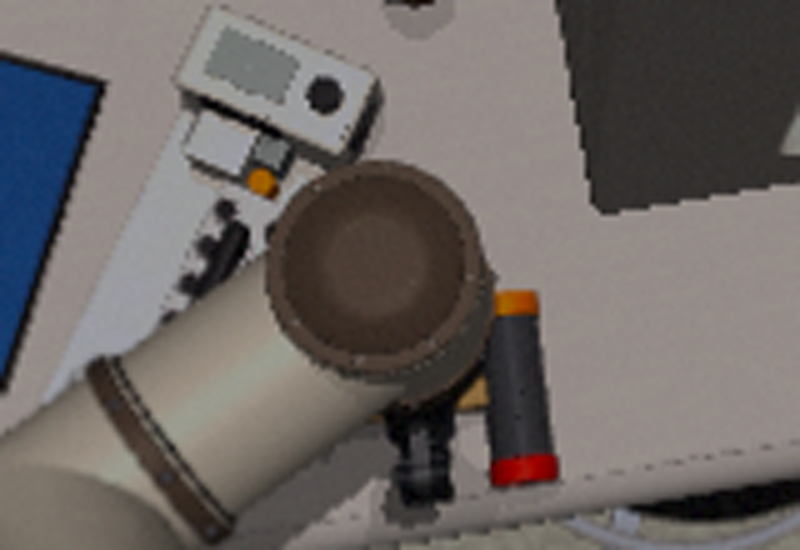

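The fingers straddle the handle, with the head to the right of them (crop 490–555). I go down and close.

Emit:
arm_command(
  rows=[
    {"grip":1,"linear":[0,0,50],"rot":[0,0,0]},
    {"grip":1,"linear":[0,0,90],"rot":[0,0,0]},
    {"grip":1,"linear":[0,0,105],"rot":[0,0,0]},
    {"grip":0,"linear":[0,0,105],"rot":[0,0,0]},
    {"grip":0,"linear":[0,0,105],"rot":[0,0,0]},
    {"grip":0,"linear":[0,0,105],"rot":[0,0,0]},
    {"grip":0,"linear":[0,0,105],"rot":[0,0,0]},
    {"grip":0,"linear":[0,0,105],"rot":[0,0,0]},
    {"grip":0,"linear":[0,0,105],"rot":[0,0,0]},
  ],
)

```text
clock: 7.65
position: [435.3, 178.5, 6.3]
ee_rot: [0.771, -0.636, 0.0, -0.001]
contact_force: [-2.9, 0.7, 6.5]
gripper_width: 17.0
grasp_force: 59.1
```

```bash
python3 go.py 435 178 70 -1.38
```

```text
([0.4, 0.3, -63.7], [-0.001, 0.001, 0.0])
t 7.65 [435.3 178.5   6.3] yaw -1.38 F [-2.9  0.7  6.5] w 17.00402211666591 z [ 0.001  0.001 -1.   ]
```

Emit:
arm_command(
  rows=[
    {"grip":0,"linear":[0,0,-40],"rot":[0,0,0]},
    {"grip":0,"linear":[0,0,-84],"rot":[0,0,0]},
    {"grip":0,"linear":[0,0,-84],"rot":[0,0,0]},
  ],
)

```text
clock: 8.02
position: [436.8, 179.5, 92.4]
ee_rot: [0.771, -0.636, 0.001, -0.004]
contact_force: [-0.3, -0.7, -2.9]
gripper_width: 16.9
grasp_force: 59.5
```

```bash
python3 go.py 355 222 90 -0.312
```

```text
([-57.3, 72.2, 2.1], [-0.009, -0.0, -1.068])
t 8.025 [436.8 179.5  92.4] yaw -1.38 F [-0.3 -0.7 -2.9] w 16.923368937815294 z [ 0.006  0.005 -1.   ]
```

Emit:
arm_command(
  rows=[
    {"grip":0,"linear":[-57,72,1],"rot":[0,0,-1.068]},
    {"grip":0,"linear":[-57,72,1],"rot":[0,0,-1.068]},
    {"grip":0,"linear":[-57,72,1],"rot":[0,0,-1.068]},
    {"grip":0,"linear":[-57,72,1],"rot":[0,0,-1.068]},
    {"grip":0,"linear":[-57,72,1],"rot":[0,0,-1.068]},
    {"grip":0,"linear":[-57,72,1],"rot":[0,0,-1.068]},
    {"grip":0,"linear":[-57,72,1],"rot":[0,0,-1.068]},
  ],
)

```text
clock: 8.9
position: [352.7, 219.5, 87.3]
ee_rot: [0.988, -0.156, -0.001, 0.001]
contact_force: [0.3, 0.0, -2.7]
gripper_width: 17.0
grasp_force: 59.5
```

```bash
python3 go.py 355 222 17 -0.312; python3 - <<'E'
from h import *
shot('top','t2.png'); im=cv2.imread('pics/t2.png')[175:285,205:365]; a=cv2.resize(im,None,fx=3.75,fy=3.75,interpolation=cv2.INTER_CUBIC)[:, :600]
shot('side','s2.png'); b=cv2.resize(cv2.imread('pics/s2.png')[150:230,225:345],None,fx=5,fy=5,interpolation=cv2.INTER_CUBIC)
c=np.zeros((600,800,3),np.uint8); c[:300,:400]=cv2.resize(im[:, :147],(400,300)); c=np.vstack([cv2.resize(im,(436,300),interpolation=cv2.INTER_CUBIC),cv2.resize(b,(436,290))]); cv2.imwrite('pics/c2.png',c)
E
```

```text
([1.5, -3.3, 70.2], [0.002, 0.001, -0.002])
t 8.9 [352.7 219.5  87.3] yaw -0.314 F [ 0.3  0.  -2.7] w 16.95460582890237 z [-0.002 -0.002 -1.   ]
```

View pics/c2.png

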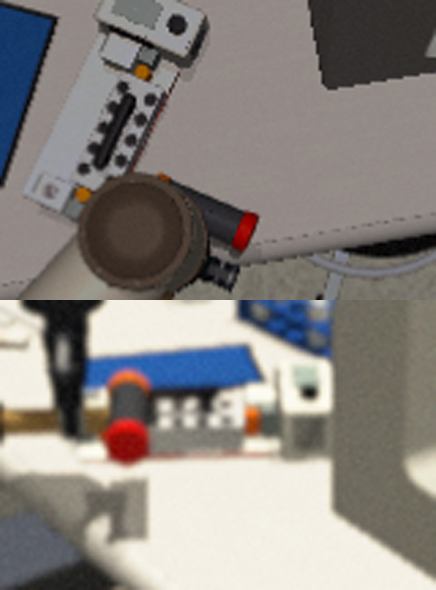

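Emit:
arm_command(
  rows=[
    {"grip":0,"linear":[1,0,40],"rot":[0,0,0]},
    {"grip":0,"linear":[1,0,72],"rot":[0,0,0]},
    {"grip":0,"linear":[1,-12,72],"rot":[0,0,0]},
    {"grip":0,"linear":[1,-30,72],"rot":[0,0,0]},
    {"grip":0,"linear":[1,-30,72],"rot":[0,0,0]},
    {"grip":0,"linear":[1,-30,72],"rot":[0,0,0]},
  ],
)

```text
clock: 9.75
position: [363.7, 249.2, 17.1]
ee_rot: [0.988, -0.155, 0.0, -0.001]
contact_force: [0.3, -0.2, -2.0]
gripper_width: 17.1
grasp_force: 59.4
```

```bash
cat > d.py <<'E'
from h import *
D=np.array([479,307.5]);a=-.312
B=np.array([[np.cos(a),np.sin(a)],[-np.sin(a),np.cos(a)]])
s=arm.read_state(); x=R.from_quat(s['ee_rot']).apply([1,0,0])
print('t',s['clock'],'dock grip xy',(B@(s['position'][:2]-D)).round(1),'z',round(s['position'][2],1),'yaw-dock',round(np.arctan2(x[1],x[0])-a,4),'F dock',(B@s['contact_force'][:2]).round(1),round(s['contact_force'][2],1),'T',np.round(s['wrist_torque'],2),'tilt',R.from_quat(s['ee_rot']).apply([0,0,1]).round(3)[:2])
E
python3 d.py; python3 - <<'E'
from h import *
import pickle
p=pickle.load(open('top.pkl','rb')); print(proj(p,[383.3,151.8,102]))
E
```

```text
t 9.75 dock grip xy [-91.8 -90.9] z 17.1 yaw-dock 0.0001 F dock [ 0.3 -0.1] -2.0 T [-0.02  0.04  0.03] tilt [0.001 0.001]
[297.06369764 260.23025309]
```

Emit:
arm_command(
  rows=[
    {"grip":0,"linear":[0,-3,1],"rot":[0,0,0]},
    {"grip":0,"linear":[0,-5,1],"rot":[0,0,0]},
    {"grip":0,"linear":[0,-5,1],"rot":[0,0,0]},
  ],
)

```text
clock: 10.12
position: [365.2, 253.5, 15.4]
ee_rot: [0.988, -0.155, 0.0, -0.0]
contact_force: [0.9, 0.8, -3.0]
gripper_width: 16.8
grasp_force: 59.5
```

Emit:
arm_command(
  rows=[
    {"grip":0,"linear":[0,-2,0],"rot":[0,0,0]},
    {"grip":0,"linear":[0,-2,0],"rot":[0,0,0]},
  ],
)

```text
clock: 10.38
position: [365.9, 255.4, 15.3]
ee_rot: [0.988, -0.155, 0.0, -0.0]
contact_force: [-0.6, -0.2, -1.6]
gripper_width: 17.0
grasp_force: 59.5
```

Emit:
arm_command(
  rows=[
    {"grip":0,"linear":[0,-2,0],"rot":[0,0,0]},
    {"grip":0,"linear":[0,-2,0],"rot":[0,0,0]},
  ],
)

```text
clock: 10.62
position: [366.5, 257.4, 15.3]
ee_rot: [0.988, -0.155, 0.0, -0.0]
contact_force: [-0.4, 0.6, -2.4]
gripper_width: 16.9
grasp_force: 59.5
```

Emit:
arm_command(
  rows=[
    {"grip":0,"linear":[0,-2,0],"rot":[0,0,0]},
    {"grip":0,"linear":[0,-2,0],"rot":[0,0,0]},
  ],
)

```text
clock: 10.88
position: [367.1, 259.3, 15.3]
ee_rot: [0.988, -0.155, 0.0, -0.0]
contact_force: [-0.7, 0.8, -3.0]
gripper_width: 16.5
grasp_force: 59.5
```

Emit:
arm_command(
  rows=[
    {"grip":0,"linear":[0,-2,0],"rot":[0,0,0]},
    {"grip":0,"linear":[0,-2,0],"rot":[0,0,0]},
  ],
)

```text
clock: 11.12
position: [367.4, 260.8, 15.2]
ee_rot: [0.988, -0.155, -0.0, 0.0]
contact_force: [-0.8, -0.3, -2.4]
gripper_width: 16.6
grasp_force: 59.5
```

```bash
python3 d.py
```

```text
t 11.125 dock grip xy [-91.9 -78.7] z 15.2 yaw-dock -0.0 F dock [-0.7 -0.6] -2.4 T [-0.17  0.07 -0.07] tilt [-0.    -0.001]
```

Emit:
arm_command(
  rows=[
    {"grip":0,"linear":[0,-1.5,0],"rot":[0,0,0]},
    {"grip":0,"linear":[0,-1.5,0],"rot":[0,0,0]},
  ],
)

```text
clock: 11.38
position: [367.3, 261.1, 15.1]
ee_rot: [0.988, -0.156, -0.001, 0.001]
contact_force: [-2.0, -4.6, -1.1]
gripper_width: 16.8
grasp_force: 59.8
```

```bash
python3 d.py
```

```text
t 11.375 dock grip xy [-92.1 -78.4] z 15.1 yaw-dock -0.001 F dock [-0.5 -5. ] -1.1 T [-0.98  0.31 -0.25] tilt [-0.002 -0.002]
```

Emit:
arm_command(
  rows=[
    {"grip":0,"linear":[0,-5,0],"rot":[0,0,0]},
    {"grip":0,"linear":[0,-8.4,0],"rot":[0,0,0]},
    {"grip":0,"linear":[0,-8.4,0],"rot":[0,0,0]},
  ],
)

```text
clock: 11.75
position: [366.7, 264.0, 14.0]
ee_rot: [0.987, -0.158, -0.004, 0.006]
contact_force: [-5.5, -11.8, 5.0]
gripper_width: 16.6
grasp_force: 61.2
```

```bash
python3 d.py
```

```text
t 11.75 dock grip xy [-93.5 -75.9] z 14.0 yaw-dock -0.0056 F dock [ -1.6 -12.9] 5.0 T [-3.05  1.04 -0.76] tilt [-0.009 -0.012]
```

View image.

```bash
cat > pic.py <<'E'
import sys; from h import *
n=sys.argv[1]
shot('top',n+'_t.png'); shot('side',n+'_s.png')
a=cv2.imread(f'pics/{n}_t.png')[170:270,205:325]; b=cv2.imread(f'pics/{n}_s.png')[155:225,235:325]
I=cv2.INTER_CUBIC
cv2.imwrite(f'pics/{n}.png',np.hstack([cv2.resize(a,(480,400),interpolation=I)[:, :],cv2.resize(b,(320,249),interpolation=I) if 0 else np.vstack([cv2.resize(b,(320,249),interpolation=I),np.zeros((151,320,3),np.uint8)])]))
E
python3 pic.py k1; python3 d.py
```

```text
t 11.85 dock grip xy [-93.5 -75.9] z 14.0 yaw-dock -0.0055 F dock [ -1.5 -12.4] 5.0 T [-2.96  0.99 -0.69] tilt [-0.009 -0.011]
```

View pics/k1.png

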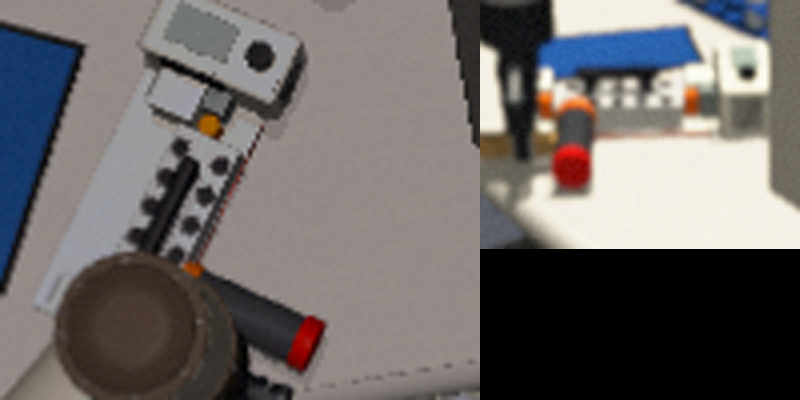

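The top view shows the orange face against the block's near half, and the block has hardly moved. The upward force suggests the tilted head is catching the plate edge, so I back off, raise it and push again at the same end.

Emit:
arm_command(
  rows=[
    {"grip":0,"linear":[0,14,0],"rot":[0,0,0]},
    {"grip":0,"linear":[0,16,-4],"rot":[0,0,0]},
    {"grip":0,"linear":[0,16,-4],"rot":[0,0,0]},
  ],
)

```text
clock: 12.22
position: [366.7, 256.6, 20.1]
ee_rot: [0.988, -0.155, 0.001, -0.002]
contact_force: [0.1, -0.4, -2.4]
gripper_width: 16.6
grasp_force: 59.6
```

```bash
python3 d.py
```

```text
t 12.225 dock grip xy [-91.3 -82.9] z 20.1 yaw-dock 0.0011 F dock [ 0.2 -0.4] -2.4 T [-0.01  0.1  -0.03] tilt [0.002 0.003]
```

Emit:
arm_command(
  rows=[
    {"grip":0,"linear":[0,-4,0],"rot":[0,0,0]},
    {"grip":0,"linear":[0,-5,0],"rot":[0,0,0]},
    {"grip":0,"linear":[0,-5,0],"rot":[0,0,0]},
  ],
)

```text
clock: 12.6
position: [367.3, 260.3, 19.2]
ee_rot: [0.988, -0.155, 0.0, -0.0]
contact_force: [0.1, 0.2, -2.0]
gripper_width: 17.1
grasp_force: 59.6
```

Emit:
arm_command(
  rows=[
    {"grip":0,"linear":[0,-2,0],"rot":[0,0,0]},
    {"grip":0,"linear":[0,-2,0],"rot":[0,0,0]},
  ],
)

```text
clock: 12.85
position: [368.0, 262.1, 19.3]
ee_rot: [0.988, -0.155, 0.0, -0.0]
contact_force: [-0.6, -0.5, -2.0]
gripper_width: 17.0
grasp_force: 59.6
```

```bash
python3 d.py
```

```text
t 12.85 dock grip xy [-91.7 -77.3] z 19.3 yaw-dock 0.0003 F dock [-0.4 -0.7] -2.0 T [-0.02  0.03 -0.05] tilt [0. 0.]
```

Emit:
arm_command(
  rows=[
    {"grip":0,"linear":[0,-1.5,0],"rot":[0,0,0]},
    {"grip":0,"linear":[0,-1.5,0],"rot":[0,0,0]},
  ],
)

```text
clock: 13.1
position: [367.9, 262.5, 19.2]
ee_rot: [0.988, -0.156, -0.0, 0.001]
contact_force: [-1.3, -1.2, -0.8]
gripper_width: 16.9
grasp_force: 59.7
```

Emit:
arm_command(
  rows=[
    {"grip":0,"linear":[0,-1.5,0],"rot":[0,0,0]},
    {"grip":0,"linear":[0,-1.5,0],"rot":[0,0,0]},
  ],
)

```text
clock: 13.35
position: [367.7, 262.9, 19.0]
ee_rot: [0.988, -0.156, -0.001, 0.002]
contact_force: [-1.3, -4.4, -0.1]
gripper_width: 16.9
grasp_force: 60.1
```

```bash
python3 d.py
```

```text
t 13.35 dock grip xy [-92.2 -76.6] z 19.0 yaw-dock -0.0016 F dock [ 0.1 -4.6] -0.1 T [-1.23  0.31 -0.37] tilt [-0.003 -0.003]
```

Emit:
arm_command(
  rows=[
    {"grip":0,"linear":[0,-2,0],"rot":[0,0,0]},
    {"grip":0,"linear":[0,-2,0],"rot":[0,0,0]},
  ],
)

```text
clock: 13.6
position: [367.6, 263.3, 18.8]
ee_rot: [0.988, -0.157, -0.002, 0.003]
contact_force: [-2.5, -6.6, 4.0]
gripper_width: 16.6
grasp_force: 60.5
```

Emit:
arm_command(
  rows=[
    {"grip":0,"linear":[0,-2,0],"rot":[0,0,0]},
    {"grip":0,"linear":[0,-2,0],"rot":[0,0,0]},
  ],
)

```text
clock: 13.85
position: [367.4, 263.7, 18.5]
ee_rot: [0.987, -0.158, -0.003, 0.005]
contact_force: [-2.8, -10.0, 4.7]
gripper_width: 16.9
grasp_force: 61.0
```

```bash
python3 d.py
```

```text
t 13.85 dock grip xy [-92.8 -76. ] z 18.5 yaw-dock -0.0046 F dock [  0.4 -10.4] 4.7 T [-2.66  0.34 -0.68] tilt [-0.006 -0.008]
```

Emit:
arm_command(
  rows=[
    {"grip":0,"linear":[0,-2,-1],"rot":[0,0,0]},
    {"grip":0,"linear":[0,-3,-1],"rot":[0,0,0]},
  ],
)

```text
clock: 14.1
position: [367.1, 264.7, 18.9]
ee_rot: [0.987, -0.158, -0.004, 0.007]
contact_force: [-4.2, -13.2, 4.2]
gripper_width: 16.7
grasp_force: 61.3
```

Emit:
arm_command(
  rows=[
    {"grip":0,"linear":[0,-2,-0.5],"rot":[0,0,0]},
    {"grip":0,"linear":[0,-2,-0.5],"rot":[0,0,0]},
  ],
)

```text
clock: 14.35
position: [367.2, 266.0, 19.1]
ee_rot: [0.987, -0.159, -0.004, 0.007]
contact_force: [-4.6, -12.0, 3.0]
gripper_width: 16.8
grasp_force: 61.0
```

```bash
python3 d.py
```

```text
t 14.35 dock grip xy [-93.7 -73.9] z 19.1 yaw-dock -0.0065 F dock [ -0.8 -12.8] 3.0 T [-3.28  0.91 -0.84] tilt [-0.01  -0.013]
```

Emit:
arm_command(
  rows=[
    {"grip":0,"linear":[0.5,-3,-0.5],"rot":[0,0,0]},
    {"grip":0,"linear":[1,-5.5,-0.5],"rot":[0,0,0]},
    {"grip":0,"linear":[1,-5.5,-0.5],"rot":[0,0,0]},
  ],
)

```text
clock: 14.72
position: [368.8, 270.2, 19.3]
ee_rot: [0.987, -0.158, -0.005, 0.008]
contact_force: [-8.7, -12.0, 4.1]
gripper_width: 17.1
grasp_force: 60.7
```

```bash
python3 d.py
```

```text
t 14.725 dock grip xy [-93.5 -69.3] z 19.3 yaw-dock -0.0061 F dock [ -4.6 -14.1] 4.1 T [-3.    2.06 -0.63] tilt [-0.012 -0.015]
```

Emit:
arm_command(
  rows=[
    {"grip":0,"linear":[0,20,0],"rot":[0,0,0]},
    {"grip":0,"linear":[0,30,0],"rot":[0,0,0]},
  ],
)

```text
clock: 14.98
position: [365.1, 249.5, 21.4]
ee_rot: [0.988, -0.155, 0.0, -0.001]
contact_force: [-0.0, 0.5, -2.1]
gripper_width: 17.0
grasp_force: 59.6
```

Emit:
arm_command(
  rows=[
    {"grip":0,"linear":[0,42,0],"rot":[0,0,0]},
    {"grip":0,"linear":[0,62,0],"rot":[0,0,0]},
  ],
)

```text
clock: 15.22
position: [345.4, 189.4, 21.4]
ee_rot: [0.988, -0.155, -0.0, 0.0]
contact_force: [1.2, -0.3, -2.2]
gripper_width: 16.9
grasp_force: 59.6
```

```bash
python3 d.py; python3 - <<'E'
from h import *
shot('top','k2_t.png'); a=cv2.imread('pics/k2_t.png')[175:265,205:285]; b=cv2.imread('pics/c0_top.png')[175:265,205:285]
cv2.imwrite('pics/k2.png',np.hstack([cv2.resize(i,(400,450),interpolation=cv2.INTER_CUBIC) for i in (b,a)]))
E
```

```text
t 15.225 dock grip xy [ -90.9 -153.4] z 21.4 yaw-dock -0.0002 F dock [1.2 0.1] -2.2 T [-0.03 -0.01 -0.02] tilt [-0. -0.]
```

View pics/k2.png

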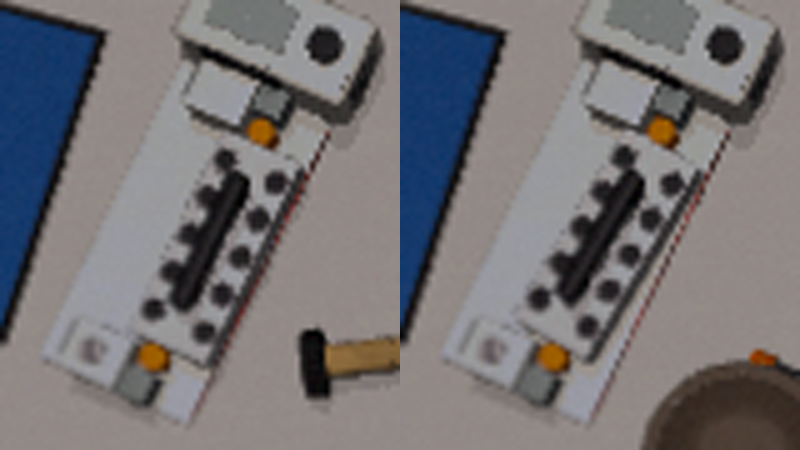

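The block has pivoted: its near end is ahead and the far end has hardly moved. Now I register the two pictures to put numbers on it.

```bash
cat > ecc.py <<'E'
import sys,pickle; from h import *
p=pickle.load(open('top.pkl','rb'))
D=np.array([479,307.5]);a=-.312
def T(x,y,z): return np.array([D[0]+np.cos(a)*x-np.sin(a)*y,D[1]+np.sin(a)*x+np.cos(a)*y,z])
def rel(w): w=w[:2]-D; return np.array([np.cos(a)*w[0]+np.sin(a)*w[1],-np.sin(a)*w[0]+np.cos(a)*w[1]])
K=4
big=lambda f: cv2.GaussianBlur(cv2.resize(cv2.cvtColor(cv2.imread('pics/'+f),cv2.COLOR_BGR2GRAY)[170:270,200:300],None,fx=K,fy=K,interpolation=cv2.INTER_CUBIC),(0,0),2)
k=lambda u:(u-[200,170]+.5)*K-.5; ki=lambda u:(np.asarray(u)+.5)/K-.5+[200,170]
def block(f,f0='c0_top.png'):
    m=np.zeros((400,400),np.uint8)
    cv2.fillPoly(m,[np.array([k(proj(p,T(x,y,38))) for x,y in [(-60,-23),(60,-23),(60,22),(-60,22)]]).round().astype(int)],255)
    best=None
    for dth in (0,.08,-.08):
      for dy in (0,10,20,30,38):
        c=k(proj(p,T(0,0,50))); c2=k(proj(p,T(0,dy,50))); co,si=np.cos(dth),np.sin(dth)  # image ccw world turn
        A=np.array([[co,si],[-si,co]]); W=np.column_stack([A,c2-A@c]).astype(np.float32)
        try: cc,W=cv2.findTransformECC(big(f0),big(f),W,cv2.MOTION_EUCLIDEAN,(3,200,1e-6),m,5)
        except cv2.error: continue
        if best is None or cc>best[0]: best=(cc,W)
    cc,W=best; r={}
    for n,x in (('near',-65),('mid',0),('far',65)):
        u=k(proj(p,T(x,0,38))); r[n]=rel(atz(p,ki(W[:,:2]@u+W[:,2]),38)).round(1)
    d=r['far']-r['near']
    return round(cc,3),r,'ang',np.arctan2(d[1],d[0]).round(4)
if __name__=='__main__': print(block(sys.argv[1]))
E
python3 ecc.py k2_t.png
```

```text
(0.983, {'near': array([-64.5,  12.5]), 'mid': array([0.1, 6.1]), 'far': array([64.6, -0.3])}, 'ang', np.float64(-0.0988))
```

Emit:
arm_command(
  rows=[
    {"grip":0,"linear":[50,0,1.5],"rot":[0,0,0]},
    {"grip":0,"linear":[84,-20,1.5],"rot":[0,0,0]},
    {"grip":0,"linear":[84,-60,1.5],"rot":[0,0,0]},
    {"grip":0,"linear":[84,-65,1.5],"rot":[0,0,0]},
    {"grip":0,"linear":[84,-65,1.5],"rot":[0,0,0]},
  ],
)

```text
clock: 15.9
position: [445.9, 227.2, 19.6]
ee_rot: [0.988, -0.155, -0.0, 0.0]
contact_force: [-0.1, 0.2, -2.4]
gripper_width: 17.0
grasp_force: 59.6
```

```bash
python3 d.py
```

```text
t 15.9 dock grip xy [ -6.9 -86.6] z 19.6 yaw-dock 0.0009 F dock [-0.1  0.2] -2.4 T [-0.01  0.09  0.03] tilt [-0. -0.]
```

Emit:
arm_command(
  rows=[
    {"grip":0,"linear":[0,-8,-0.5],"rot":[0,0,0]},
    {"grip":0,"linear":[0,-15,-1],"rot":[0,0,0]},
    {"grip":0,"linear":[0.5,-21,-1.5],"rot":[0,0,0]},
    {"grip":0,"linear":[0.5,-26,-1.5],"rot":[0,0,0]},
    {"grip":0,"linear":[0.5,-26,-1.5],"rot":[0,0,0]},
  ],
)

```text
clock: 16.52
position: [452.9, 248.3, 20.7]
ee_rot: [0.988, -0.157, -0.002, 0.003]
contact_force: [2.5, -8.0, -1.5]
gripper_width: 17.3
grasp_force: 59.8
```

```bash
python3 d.py
```

```text
t 16.525 dock grip xy [ -6.6 -64.3] z 20.7 yaw-dock -0.0026 F dock [ 4.8 -6.8] -1.5 T [-2.07 -0.58 -0.45] tilt [-0.004 -0.005]
```

Emit:
arm_command(
  rows=[
    {"grip":0,"linear":[0,-3,0],"rot":[0,0,0]},
    {"grip":0,"linear":[0,-5,0],"rot":[0,0,0]},
    {"grip":0,"linear":[0,-5,0],"rot":[0,0,0]},
  ],
)

```text
clock: 16.9
position: [454.3, 252.2, 20.7]
ee_rot: [0.988, -0.157, -0.002, 0.003]
contact_force: [2.0, -10.3, -0.5]
gripper_width: 17.1
grasp_force: 60.1
```

```bash
python3 d.py
```

```text
t 16.9 dock grip xy [ -6.5 -60.3] z 20.7 yaw-dock -0.0036 F dock [ 5.1 -9.2] -0.5 T [-2.8  -0.9  -0.57] tilt [-0.005 -0.006]
```

Emit:
arm_command(
  rows=[
    {"grip":0,"linear":[0,20,0],"rot":[0,0,0]},
    {"grip":0,"linear":[0,50,0],"rot":[0,0,0]},
    {"grip":0,"linear":[-40,90,0],"rot":[0,0,0]},
    {"grip":0,"linear":[-85,100,0],"rot":[0,0,0]},
    {"grip":0,"linear":[-85,100,0],"rot":[0,0,0]},
  ],
)

```text
clock: 17.52
position: [341.3, 185.3, 21.6]
ee_rot: [0.988, -0.154, -0.001, 0.001]
contact_force: [0.6, 0.7, -2.0]
gripper_width: 17.2
grasp_force: 59.7
```

```bash
python3 d.py; python3 -c "
from h import *
shot('top','k3_t.png')"; python3 ecc.py k3_t.png
```

```text
t 17.525 dock grip xy [ -93.5 -158.6] z 21.6 yaw-dock 0.0029 F dock [0.4 0.9] -2.0 T [ 0.07 -0.03 -0.  ] tilt [-0.001 -0.001]
(0.96, {'near': array([-65.4,  12.6]), 'mid': array([-0.3, 17.1]), 'far': array([64.7, 21.6])}, 'ang', np.float64(0.0691))
```

Emit:
arm_command(
  rows=[
    {"grip":0,"linear":[2,-40,1],"rot":[0,0,0]},
    {"grip":0,"linear":[2,-78,1],"rot":[0,0,0]},
    {"grip":0,"linear":[2,-80,1],"rot":[0,0,0]},
    {"grip":0,"linear":[2,-80,1],"rot":[0,0,0]},
  ],
)

```text
clock: 18.08
position: [371.0, 262.4, 20.1]
ee_rot: [0.988, -0.156, -0.0, -0.0]
contact_force: [-0.0, -1.1, -1.9]
gripper_width: 17.0
grasp_force: 59.7
```

```bash
python3 d.py
```

```text
t 18.075 dock grip xy [-89.  -76.1] z 20.1 yaw-dock -0.0003 F dock [ 0.3 -1. ] -1.9 T [-0.05  0.13  0.  ] tilt [-0.  0.]
```

Emit:
arm_command(
  rows=[
    {"grip":0,"linear":[-1.5,-7,0],"rot":[0,0,0]},
    {"grip":0,"linear":[-1.5,-14,-1],"rot":[0,0,0]},
    {"grip":0,"linear":[-1.5,-21,-2],"rot":[0,0,0]},
    {"grip":0,"linear":[-1.5,-26,-2],"rot":[0,0,0]},
    {"grip":0,"linear":[-1.5,-26,-2],"rot":[0,0,0]},
  ],
)

```text
clock: 18.7
position: [373.8, 282.3, 21.0]
ee_rot: [0.988, -0.157, -0.003, 0.006]
contact_force: [-5.0, -8.0, 1.2]
gripper_width: 17.0
grasp_force: 60.4
```

```bash
python3 d.py
```

```text
t 18.7 dock grip xy [-92.4 -56.2] z 21.0 yaw-dock -0.0043 F dock [-2.3 -9.1] 1.2 T [-2.14  1.07 -0.43] tilt [-0.008 -0.01 ]
```

Another 6 mm is needed, to −50.2.

Emit:
arm_command(
  rows=[
    {"grip":0,"linear":[0,-3.5,0],"rot":[0,0,0]},
    {"grip":0,"linear":[0,-6.5,-0.5],"rot":[0,0,0]},
    {"grip":0,"linear":[0,-6.5,-0.5],"rot":[0,0,0]},
  ],
)

```text
clock: 19.08
position: [374.4, 286.0, 21.0]
ee_rot: [0.987, -0.159, -0.005, 0.008]
contact_force: [-6.2, -12.0, 2.7]
gripper_width: 16.7
grasp_force: 60.9
```

```bash
python3 d.py
```

```text
t 19.075 dock grip xy [-93.  -52.6] z 21.0 yaw-dock -0.0067 F dock [ -2.2 -13.3] 2.7 T [-3.09  1.42 -0.67] tilt [-0.012 -0.015]
```

Emit:
arm_command(
  rows=[
    {"grip":0,"linear":[0,-2.5,0],"rot":[0,0,0]},
    {"grip":0,"linear":[0,-2.5,0],"rot":[0,0,0]},
  ],
)

```text
clock: 19.32
position: [374.5, 287.3, 20.8]
ee_rot: [0.987, -0.159, -0.005, 0.009]
contact_force: [-6.7, -13.0, 4.4]
gripper_width: 17.0
grasp_force: 61.5
```

```bash
python3 d.py
```

```text
t 19.325 dock grip xy [-93.2 -51.3] z 20.8 yaw-dock -0.0076 F dock [ -2.4 -14.4] 4.4 T [-3.56  1.53 -0.79] tilt [-0.013 -0.017]
```

Emit:
arm_command(
  rows=[
    {"grip":0,"linear":[0,-2,0],"rot":[0,0,0]},
    {"grip":0,"linear":[0,-2,0],"rot":[0,0,0]},
  ],
)

```text
clock: 19.58
position: [374.8, 288.5, 20.8]
ee_rot: [0.987, -0.159, -0.005, 0.01]
contact_force: [-8.2, -14.5, 5.4]
gripper_width: 17.2
grasp_force: 62.0
```

Emit:
arm_command(
  rows=[
    {"grip":0,"linear":[0,20,0],"rot":[0,0,0]},
    {"grip":0,"linear":[0,60,0],"rot":[0,0,0]},
    {"grip":0,"linear":[0,108,0],"rot":[0,0,0]},
    {"grip":0,"linear":[0,108,0],"rot":[0,0,0]},
  ],
)

```text
clock: 20.08
position: [345.4, 191.7, 22.7]
ee_rot: [0.988, -0.157, -0.001, 0.002]
contact_force: [0.4, 0.4, -2.4]
gripper_width: 17.4
grasp_force: 59.7
```

```bash
python3 d.py; python3 -c "
from h import *
shot('top','k4_t.png')"; python3 ecc.py k4_t.png
```

```text
t 20.075 dock grip xy [ -91.6 -151.2] z 22.7 yaw-dock -0.0026 F dock [0.3 0.5] -2.4 T [ 0.06 -0.01 -0.02] tilt [-0.003 -0.003]
(0.968, {'near': array([-63.2,  30.6]), 'mid': array([ 1.8, 26. ]), 'far': array([66.6, 21.3])}, 'ang', np.float64(-0.0715))
```

Emit:
arm_command(
  rows=[
    {"grip":0,"linear":[50,0,2],"rot":[0,0,0]},
    {"grip":0,"linear":[84,-20,2.5],"rot":[0,0,0]},
    {"grip":0,"linear":[84,-60,2.5],"rot":[0,0,0]},
    {"grip":0,"linear":[84,-80,2.5],"rot":[0,0,0]},
    {"grip":0,"linear":[84,-80,2.5],"rot":[0,0,0]},
  ],
)

```text
clock: 20.75
position: [452.5, 247.7, 20.2]
ee_rot: [0.988, -0.154, 0.0, -0.0]
contact_force: [-0.6, -0.8, -2.2]
gripper_width: 17.2
grasp_force: 59.7
```

```bash
python3 d.py
```

```text
t 20.75 dock grip xy [ -6.8 -65.1] z 20.2 yaw-dock 0.0022 F dock [-0.3 -0.9] -2.2 T [-0.02  0.12  0.02] tilt [0.001 0.001]
```

Emit:
arm_command(
  rows=[
    {"grip":0,"linear":[0,-7,-0.5],"rot":[0,0,0]},
    {"grip":0,"linear":[0,-14,-1],"rot":[0,0,0]},
    {"grip":0,"linear":[0,-20,-1.5],"rot":[0,0,0]},
    {"grip":0,"linear":[0,-25,-1.5],"rot":[0,0,0]},
    {"grip":0,"linear":[0,-25,-1.5],"rot":[0,0,0]},
  ],
)

```text
clock: 21.38
position: [458.8, 268.5, 21.5]
ee_rot: [0.988, -0.156, -0.001, 0.001]
contact_force: [-2.4, -0.3, -1.9]
gripper_width: 17.4
grasp_force: 59.7
```

```bash
python3 d.py
```

```text
t 21.375 dock grip xy [ -7.3 -43.3] z 21.5 yaw-dock -0.0005 F dock [-2.2 -1.1] -1.9 T [-0.18  0.78  0.01] tilt [-0.002 -0.002]
```

Emit:
arm_command(
  rows=[
    {"grip":0,"linear":[0,-2,0],"rot":[0,0,0]},
    {"grip":0,"linear":[0,-2,0],"rot":[0,0,0]},
  ],
)

```text
clock: 21.62
position: [459.5, 271.0, 21.5]
ee_rot: [0.988, -0.155, -0.001, 0.001]
contact_force: [-3.0, -1.8, -3.2]
gripper_width: 16.9
grasp_force: 59.6
```

Emit:
arm_command(
  rows=[
    {"grip":0,"linear":[0,20,0],"rot":[0,0,0]},
    {"grip":0,"linear":[0,60,0],"rot":[0,0,0]},
    {"grip":0,"linear":[-40,100,0],"rot":[0,0,0]},
    {"grip":0,"linear":[-85,112,0],"rot":[0,0,0]},
    {"grip":0,"linear":[-85,112,0],"rot":[0,0,0]},
  ],
)

```text
clock: 22.25
position: [342.6, 189.1, 22.3]
ee_rot: [0.988, -0.154, -0.0, 0.0]
contact_force: [0.8, -0.8, -2.3]
gripper_width: 16.6
grasp_force: 59.7
```

```bash
python3 d.py; python3 -c "
from h import *
shot('top','k5_t.png')"; python3 ecc.py k5_t.png
```

```text
t 22.25 dock grip xy [ -93.5 -154.5] z 22.3 yaw-dock 0.0023 F dock [ 0.9 -0.5] -2.3 T [ 0.07 -0.06 -0.01] tilt [-0. -0.]
(0.961, {'near': array([-63.5,  31.8]), 'mid': array([ 1.6, 37.6]), 'far': array([66.8, 43.3])}, 'ang', np.float64(0.088))
```

Emit:
arm_command(
  rows=[
    {"grip":0,"linear":[0,-50,2],"rot":[0,0,0]},
    {"grip":0,"linear":[0,-90,2],"rot":[0,0,0]},
    {"grip":0,"linear":[0,-93,2],"rot":[0,0,0]},
    {"grip":0,"linear":[0,-93,2],"rot":[0,0,0]},
  ],
)

```text
clock: 22.8
position: [374.0, 279.4, 19.7]
ee_rot: [0.988, -0.156, 0.0, -0.0]
contact_force: [-0.9, -0.4, -1.8]
gripper_width: 17.2
grasp_force: 59.7
```

```bash
python3 d.py
```

```text
t 22.8 dock grip xy [-91.3 -59. ] z 19.7 yaw-dock -0.0005 F dock [-0.7 -0.7] -1.8 T [-0.01  0.12 -0.01] tilt [0. 0.]
```

Emit:
arm_command(
  rows=[
    {"grip":0,"linear":[-0.5,-7,0],"rot":[0,0,0]},
    {"grip":0,"linear":[-0.5,-13,-1],"rot":[0,0,0]},
    {"grip":0,"linear":[-0.5,-18,-1.5],"rot":[0,0,0]},
    {"grip":0,"linear":[-0.5,-22,-1.5],"rot":[0,0,0]},
    {"grip":0,"linear":[-0.5,-25,-1.5],"rot":[0,0,0]},
    {"grip":0,"linear":[-0.5,-27,-1.5],"rot":[0,0,0]},
    {"grip":0,"linear":[-0.5,-27,-1.5],"rot":[0,0,0]},
  ],
)

```text
clock: 23.68
position: [381.3, 305.4, 21.1]
ee_rot: [0.988, -0.155, -0.0, 0.0]
contact_force: [-0.1, -2.7, -2.3]
gripper_width: 16.7
grasp_force: 59.6
```

```bash
python3 d.py
```

```text
t 23.675 dock grip xy [-92.4 -32. ] z 21.1 yaw-dock 0.0003 F dock [ 0.7 -2.6] -2.3 T [-0.71  0.1  -0.18] tilt [-0. -0.]
```

Emit:
arm_command(
  rows=[
    {"grip":0,"linear":[0,20,0],"rot":[0,0,0]},
    {"grip":0,"linear":[0,60,0],"rot":[0,0,0]},
    {"grip":0,"linear":[0,120,-15],"rot":[0,0,0]},
    {"grip":0,"linear":[0,120,-30],"rot":[0,0,0]},
  ],
)

```text
clock: 24.18
position: [342.4, 187.7, 51.3]
ee_rot: [0.988, -0.156, -0.001, 0.001]
contact_force: [0.2, 0.6, -1.8]
gripper_width: 16.9
grasp_force: 59.8
```

```bash
python3 -c "
from h import *
shot('top','k6_t.png')"; python3 ecc.py k6_t.png; python3 go.py 452 178 50 -1.38
```

```text
(0.835, {'near': array([-116.2,   49.2]), 'mid': array([-51.7,  49. ]), 'far': array([12.7, 48.8])}, 'ang', np.float64(-0.0031))
([105.6, -19.6, 4.1], [-0.007, 0.001, 1.069])
t 24.225 [345.5 191.6  53.7] yaw -0.311 F [ 1.7  1.7 -1.3] w 16.974951687636025 z [ 0.004  0.005 -1.   ]
```

Emit:
arm_command(
  rows=[
    {"grip":0,"linear":[105,-19,3],"rot":[0,0,1.069]},
    {"grip":0,"linear":[105,-19,3],"rot":[0,0,1.069]},
    {"grip":0,"linear":[105,-19,3],"rot":[0,0,1.069]},
    {"grip":0,"linear":[105,-19,3],"rot":[0,0,1.069]},
    {"grip":0,"linear":[105,-19,3],"rot":[0,0,1.069]},
    {"grip":0,"linear":[105,-19,3],"rot":[0,0,1.069]},
    {"grip":0,"linear":[105,-19,20],"rot":[0,0,1.069]},
    {"grip":0,"linear":[105,-19,38],"rot":[0,0,1.069]},
    {"grip":0,"linear":[105,-19,38],"rot":[0,0,1.069]},
  ],
)

```text
clock: 25.35
position: [450.8, 177.9, 12.4]
ee_rot: [0.771, -0.636, 0.0, -0.0]
contact_force: [-0.3, 0.0, -1.5]
gripper_width: 16.9
grasp_force: 59.6
```

```bash
python3 go.py 452 178 6 -1.38
```

```text
([0.1, -1.2, 6.4], [-0.0, -0.0, 0.001])
t 25.35 [450.8 177.9  12.4] yaw -1.379 F [-0.3  0.  -1.5] w 16.865007249987507 z [ 0. -0. -1.]
```

Emit:
arm_command(
  rows=[
    {"grip":0,"linear":[0,0,3],"rot":[0,0,0]},
    {"grip":0,"linear":[0,0,5],"rot":[0,0,0]},
    {"grip":0,"linear":[0,0,5],"rot":[0,0,0]},
  ],
)

```text
clock: 25.72
position: [450.6, 177.2, 8.6]
ee_rot: [0.771, -0.637, 0.0, -0.0]
contact_force: [0.3, -0.5, -2.8]
gripper_width: 17.1
grasp_force: 59.6
```

Emit:
arm_command(
  rows=[
    {"grip":0,"linear":[0,0,1],"rot":[0,0,0]},
    {"grip":0,"linear":[0,0,1],"rot":[0,0,0]},
  ],
)

```text
clock: 25.98
position: [450.4, 177.0, 7.4]
ee_rot: [0.771, -0.637, 0.0, -0.0]
contact_force: [-0.4, -0.3, -1.9]
gripper_width: 16.7
grasp_force: 59.6
```

Emit:
arm_command(
  rows=[
    {"grip":0,"linear":[0,0,1],"rot":[0,0,0]},
    {"grip":0,"linear":[0,0,1],"rot":[0,0,0]},
  ],
)

```text
clock: 26.22
position: [450.4, 177.0, 6.4]
ee_rot: [0.771, -0.637, 0.0, -0.0]
contact_force: [-0.0, 0.2, -1.0]
gripper_width: 16.7
grasp_force: 59.9
```

Emit:
arm_command(
  rows=[
    {"grip":0,"linear":[0,0,1],"rot":[0,0,0]},
    {"grip":0,"linear":[0,0,1],"rot":[0,0,0]},
  ],
)

```text
clock: 26.48
position: [450.5, 177.0, 6.3]
ee_rot: [0.771, -0.637, 0.0, -0.0]
contact_force: [-1.1, -0.4, 6.8]
gripper_width: 16.9
grasp_force: 61.1
```

Emit:
arm_command(
  rows=[
    {"grip":0,"linear":[0,0,1],"rot":[0,0,0]},
    {"grip":0,"linear":[0,0,1],"rot":[0,0,0]},
  ],
)

```text
clock: 26.72
position: [450.5, 177.0, 6.2]
ee_rot: [0.771, -0.637, 0.0, -0.0]
contact_force: [-4.5, -2.3, 15.7]
gripper_width: 16.9
grasp_force: 62.2
```

Emit:
arm_command(
  rows=[
    {"grip":0,"linear":[0,0,-1.8],"rot":[0,0,0]},
    {"grip":1,"linear":[0,0,-1.8],"rot":[0,0,0]},
    {"grip":1,"linear":[0,0,-1.8],"rot":[0,0,0]},
    {"grip":1,"linear":[0,0,-1.8],"rot":[0,0,0]},
    {"grip":1,"linear":[0,0,-1.8],"rot":[0,0,0]},
    {"grip":1,"linear":[0,0,-50],"rot":[0,0,0]},
    {"grip":1,"linear":[0,0,-110],"rot":[0,0,0]},
    {"grip":1,"linear":[0,0,-150],"rot":[0,0,0]},
    {"grip":1,"linear":[-60,0,-150],"rot":[0,0,0]},
  ],
)

```text
clock: 27.85
position: [440.9, 235.7, 158.3]
ee_rot: [0.769, -0.639, 0.001, -0.004]
contact_force: [0.6, -0.0, -0.5]
gripper_width: 85.7
grasp_force: 0.0
```

```bash
python3 go.py 380 178 150 -0.312; python3 -c "
from h import *
shot('top','k7_t.png'); im=cv2.imread('pics/k7_t.png')[170:270,195:325]; cv2.imwrite('pics/k7.png',cv2.resize(im,None,fx=5,fy=5,interpolation=cv2.INTER_CUBIC))"; python3 ecc.py k7_t.png
```

```text
([45.6, 70.5, 7.6], [-0.009, 0.0, -1.074])
t 27.85 [440.9 235.7 158.3] yaw -1.386 F [ 0.6 -0.  -0.5] w 85.68749111983456 z [ 0.006  0.005 -1.   ]
(0.55, {'near': array([-32.6, 170.8]), 'mid': array([ 32.1, 157. ]), 'far': array([ 96.5, 143.3])}, 'ang', np.float64(-0.2099))
```

View pics/k7.png

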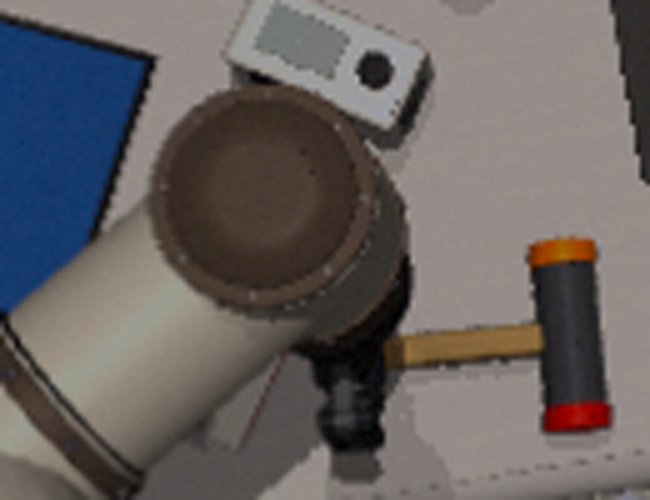

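The mallet lies flat with its handle at crop (460,345), and the wrist hides the block. I refit the block on the earlier k6 picture with better starting values.

```bash
sed -i 's/(0,10,20,30,38)/(10,20,30,38,44,48)/; s/(0,.08,-.08)/(0,.08,-.08,.04,-.04)/; s/        if best is None/        if np.hypot(*(W[:,:2]@c+W[:,2]-k(proj(p,T(0,45,50)))))>40: continue\n        if best is None/' ecc.py; python3 ecc.py k6_t.png; python3 -c "
from h import *
cv2.imwrite('pics/k6.png',cv2.resize(cv2.imread('pics/k6_t.png')[170:270,195:315],None,fx=5,fy=5,interpolation=cv2.INTER_CUBIC))"
```

```text
Traceback (most recent call last):
  File "ecc.py", line 26, in <module>
    if __name__=='__main__': print(block(sys.argv[1]))
                                   ~~~~~^^^^^^^^^^^^^
  File "ecc.py", line 21, in block
    cc,W=best; r={}
    ^^^^
TypeError: cannot unpack non-iterable NoneType object
```

View pics/k6.png

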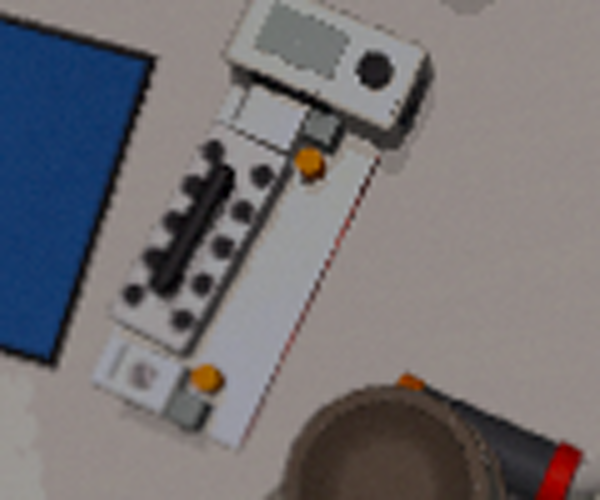

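```bash
python3 - <<'E'
from ecc import *
f=lambda c,o:rel(atz(p,(np.array(c)+.5)/5-.5+o,38))
o=[205,175];n=[195,170]
A=[f(c,o) for c in [(275,183),(204,332),(225,159),(153,308)]]
B=[f(c,n) for c in [(262,175),(182,320),(213,150),(133,293)]]
A=np.array(A);B=np.array(B); print(A.round(1).tolist(),B.round(1).tolist())
ang=lambda P:np.mean([np.arctan2(*(P[i]-P[i+1])[::-1]) for i in (0,2)])
print('ang',ang(B)-ang(A),'mid',B.mean(0)-A.mean(0))
for h in [rel(atz(p,(np.array(c)+.5)/5-.5+n,67)) for c in [(222,175),(165,285)]]: print('handle',h)
b=B.mean(0)-A.mean(0); th=ang(B)-ang(A)
X=T(b[0],b[1],60.5); print('block centre world',X,'yaw',a+th)
E
python3 go.py 470 360 140 -0.36
```

```text
[[46.9, -15.6], [-48.8, -14.6], [48.2, 17.4], [-48.0, 18.5]] [[50.0, 26.7], [-46.1, 33.0], [52.1, 59.7], [-43.3, 66.1]]
ang -0.05496191269579499 mid [ 3.63271765 44.93483729]
handle [37.21611541 41.25691762]
handle [-33.29066236  43.77674219]
block centre world [496.2506543  349.15034413  60.5       ] yaw -0.366961912695795
([-109.8, -51.6, 17.9], [-0.01, 0.001, -1.019])
t 27.9 [440.2 242.3 156.9] yaw -1.379 F [ 1.3  4.1 -0.7] w 85.32529423648359 z [ 0.007  0.007 -1.   ]
```

```bash
python3 go.py 495.2 348.5 130 -0.367
```

```text
([-93.6, -74.0, 28.0], [-0.01, 0.001, -1.012])
t 27.9 [440.2 242.3 156.9] yaw -1.379 F [ 1.3  4.1 -0.7] w 85.32529423648359 z [ 0.007  0.007 -1.   ]
```

Emit:
arm_command(
  rows=[
    {"grip":1,"linear":[-93,-74,25],"rot":[0,0,-1.012]},
    {"grip":1,"linear":[-93,-74,25],"rot":[0,0,-1.012]},
    {"grip":1,"linear":[-93,-74,25],"rot":[0,0,-1.012]},
    {"grip":1,"linear":[-93,-74,25],"rot":[0,0,-1.012]},
    {"grip":1,"linear":[-93,-74,25],"rot":[0,0,-1.012]},
    {"grip":1,"linear":[-93,-74,25],"rot":[0,0,-1.012]},
    {"grip":1,"linear":[-93,-74,25],"rot":[0,0,-1.012]},
    {"grip":1,"linear":[-93,-74,25],"rot":[0,0,-1.012]},
  ],
)

```text
clock: 28.9
position: [494.0, 341.1, 129.1]
ee_rot: [0.983, -0.184, -0.0, 0.0]
contact_force: [-0.3, -0.0, 0.3]
gripper_width: 85.5
grasp_force: 0.0
```

```bash
python3 go.py 495.2 348.5 43.5 -0.367
```

```text
([-1.5, -7.4, 85.6], [0.0, 0.0, -0.003])
t 28.9 [494.  341.1 129.1] yaw -0.37 F [-0.3 -0.   0.3] w 85.49031132183623 z [-0. -0. -1.]
```

Emit:
arm_command(
  rows=[
    {"grip":1,"linear":[-1.5,-7.4,20],"rot":[0,0,0]},
    {"grip":1,"linear":[-1.5,-7.4,60],"rot":[0,0,0]},
    {"grip":1,"linear":[-1.5,-7.4,80],"rot":[0,0,0]},
    {"grip":1,"linear":[-1.5,-7.4,85],"rot":[0,0,0]},
    {"grip":0.5,"linear":[-1.5,-7.4,85],"rot":[0,0,0]},
    {"grip":0.3,"linear":[-1.5,-7.4,85],"rot":[0,0,0]},
    {"grip":0,"linear":[-1.5,-7.4,85],"rot":[0,0,0]},
    {"grip":0,"linear":[-1.5,-7.4,85],"rot":[0,0,0]},
    {"grip":0,"linear":[-1.5,-7.4,85],"rot":[0,0,0]},
  ],
)

```text
clock: 30.02
position: [495.8, 349.2, 45.0]
ee_rot: [0.983, -0.183, 0.001, -0.001]
contact_force: [0.4, 0.9, 2.3]
gripper_width: 12.4
grasp_force: 60.8
```

```bash
python3 d.py
```

```text
t 30.025 dock grip xy [ 3.2 44.9] z 45.0 yaw-dock -0.0565 F dock [0.1 1. ] 2.3 T [ 0.21  0.03 -0.  ] tilt [0.001 0.001]
```

Emit:
arm_command(
  rows=[
    {"grip":0,"linear":[0,0,-5],"rot":[0,0,0]},
    {"grip":0,"linear":[0,0,-15],"rot":[0,0,0]},
    {"grip":0,"linear":[0,0,-15],"rot":[0,0,0]},
  ],
)

```text
clock: 30.4
position: [495.7, 348.9, 60.2]
ee_rot: [0.983, -0.183, 0.0, -0.001]
contact_force: [0.8, -0.0, -2.9]
gripper_width: 12.6
grasp_force: 60.2
```

Emit:
arm_command(
  rows=[
    {"grip":0,"linear":[0,0,-30],"rot":[0,0,0]},
    {"grip":0,"linear":[0,0,-65],"rot":[0,0,0]},
    {"grip":0,"linear":[0,0,-65],"rot":[0,0,0]},
  ],
)

```text
clock: 30.78
position: [496.8, 350.1, 127.3]
ee_rot: [0.983, -0.183, 0.002, -0.003]
contact_force: [0.5, -0.0, -3.4]
gripper_width: 12.8
grasp_force: 60.2
```

```bash
python3 go.py 520.3 467.6 100 -0.172;python3 d.py
```

```text
([-20.4, -118.0, 28.0], [-0.006, -0.003, -0.196])
t 30.775 [496.8 350.1 127.3] yaw -0.368 F [ 0.5 -0.  -3.4] w 12.83044511658596 z [ 0.005  0.005 -1.   ]
t 30.775 dock grip xy [ 3.8 46. ] z 127.3 yaw-dock -0.0564 F dock [0.5 0.1] -3.4 T [ 0.07 -0.04  0.04] tilt [0.005 0.005]
```

Emit:
arm_command(
  rows=[
    {"grip":0,"linear":[-10,-50,0],"rot":[0,0,-0.1]},
    {"grip":0,"linear":[-20,-100,10],"rot":[0,0,-0.196]},
    {"grip":0,"linear":[-20,-118,26],"rot":[0,0,-0.196]},
    {"grip":0,"linear":[-20,-118,26],"rot":[0,0,-0.196]},
    {"grip":0,"linear":[-20,-118,26],"rot":[0,0,-0.196]},
  ],
)

```text
clock: 31.4
position: [518.7, 464.8, 97.1]
ee_rot: [0.996, -0.086, -0.001, 0.001]
contact_force: [0.4, 0.3, -3.3]
gripper_width: 12.6
grasp_force: 60.1
```

```bash
python3 go.py 520.3 467.6 47 -0.172;python3 -c "
from h import *
shot('side','p_s.png')
cv2.imwrite('pics/p.png',cv2.resize(cv2.imread('pics/p_s.png')[120:230,220:350],None,fx=5,fy=5,interpolation=cv2.INTER_CUBIC))"
```

```text
([1.2, -3.1, 50.1], [0.002, 0.001, -0.001])
t 31.4 [518.7 464.8  97.1] yaw -0.173 F [ 0.4  0.3 -3.3] w 12.593275906702724 z [-0.002 -0.002 -1.   ]
```

View pics/p.png

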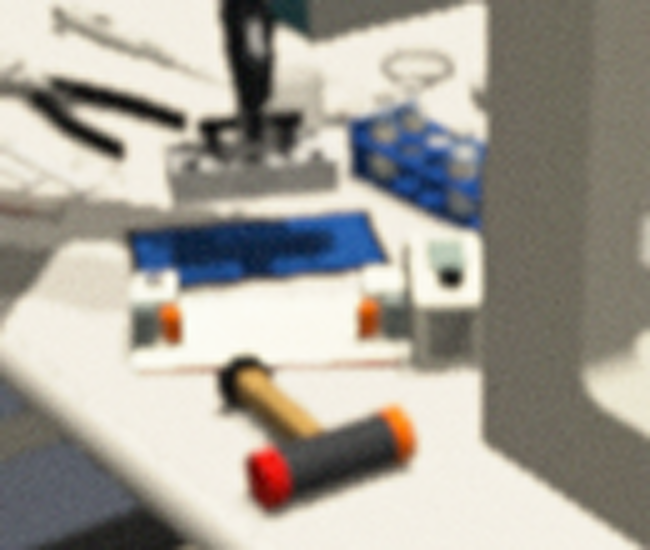

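The block hangs level at crop (250,165), held at mid-bar above the mat, and the mallet lies flat. I lower it onto the mat.

Emit:
arm_command(
  rows=[
    {"grip":0,"linear":[1,-3,25],"rot":[0,0,0]},
    {"grip":0,"linear":[1,-3,45],"rot":[0,0,0]},
    {"grip":0,"linear":[1,-3,50],"rot":[0,0,0]},
    {"grip":0,"linear":[1,-3,52],"rot":[0,0,0]},
    {"grip":0,"linear":[1,-3,52],"rot":[0,0,0]},
  ],
)

```text
clock: 32.08
position: [521.2, 469.0, 47.5]
ee_rot: [0.996, -0.086, 0.001, -0.001]
contact_force: [0.5, 0.4, -3.0]
gripper_width: 12.7
grasp_force: 60.1
```

Emit:
arm_command(
  rows=[
    {"grip":0,"linear":[0,0,1.5],"rot":[0,0,0]},
    {"grip":0,"linear":[0,0,1.5],"rot":[0,0,0]},
  ],
)

```text
clock: 32.33
position: [520.8, 468.8, 45.2]
ee_rot: [0.996, -0.086, 0.0, -0.0]
contact_force: [0.0, 0.0, -3.7]
gripper_width: 12.9
grasp_force: 60.1
```

Emit:
arm_command(
  rows=[
    {"grip":0,"linear":[0,0,1],"rot":[0,0,0]},
    {"grip":0,"linear":[0,0,1],"rot":[0,0,0]},
  ],
)

```text
clock: 32.58
position: [520.7, 468.7, 43.7]
ee_rot: [0.996, -0.086, -0.0, 0.0]
contact_force: [0.4, 0.1, -3.1]
gripper_width: 12.6
grasp_force: 60.1
```

Emit:
arm_command(
  rows=[
    {"grip":0,"linear":[0,0,1],"rot":[0,0,0]},
    {"grip":0,"linear":[0,0,1],"rot":[0,0,0]},
  ],
)

```text
clock: 32.83
position: [520.7, 468.6, 42.6]
ee_rot: [0.996, -0.086, -0.0, 0.0]
contact_force: [0.5, 0.6, -3.4]
gripper_width: 12.7
grasp_force: 60.1
```

Emit:
arm_command(
  rows=[
    {"grip":0,"linear":[0,0,0.7],"rot":[0,0,0]},
    {"grip":0,"linear":[0,0,0.7],"rot":[0,0,0]},
  ],
)

```text
clock: 33.08
position: [520.8, 468.8, 42.2]
ee_rot: [0.996, -0.086, 0.0, -0.0]
contact_force: [0.3, -0.2, -3.5]
gripper_width: 12.8
grasp_force: 60.2
```

Emit:
arm_command(
  rows=[
    {"grip":0,"linear":[0,0,0.7],"rot":[0,0,0]},
    {"grip":0,"linear":[0,0,0.7],"rot":[0,0,0]},
  ],
)

```text
clock: 33.33
position: [520.8, 468.9, 42.0]
ee_rot: [0.996, -0.086, 0.0, -0.0]
contact_force: [-1.6, -0.6, 0.1]
gripper_width: 12.5
grasp_force: 60.6
```

Contact with the mat. I release, go up and clear the view.

Emit:
arm_command(
  rows=[
    {"grip":1,"linear":[0,0,0],"rot":[0,0,0]},
    {"grip":1,"linear":[0,0,0],"rot":[0,0,0]},
    {"grip":1,"linear":[0,0,0],"rot":[0,0,0]},
    {"grip":1,"linear":[0,0,-1],"rot":[0,0,0]},
    {"grip":1,"linear":[0,0,-15],"rot":[0,0,0]},
    {"grip":1,"linear":[0,0,-60],"rot":[0,0,0]},
    {"grip":1,"linear":[0,0,-120],"rot":[0,0,0]},
    {"grip":1,"linear":[-50,0,-150],"rot":[0,0,0]},
    {"grip":1,"linear":[-110,0,-150],"rot":[0,0,0]},
    {"grip":1,"linear":[-160,0,-150],"rot":[0,0,0]},
  ],
)

```text
clock: 34.58
position: [361.5, 496.6, 193.5]
ee_rot: [0.996, -0.086, 0.0, -0.002]
contact_force: [-0.6, 0.9, -0.2]
gripper_width: 85.8
grasp_force: 0.0
```

Emit:
arm_command(
  rows=[
    {"grip":1,"linear":[-40,0,0],"rot":[0,0,0]},
    {"grip":1,"linear":[-40,0,0],"rot":[0,0,0]},
    {"grip":1,"linear":[-40,0,0],"rot":[0,0,0]},
  ],
)

```text
clock: 34.95
position: [324.0, 503.4, 192.4]
ee_rot: [0.996, -0.086, 0.0, -0.001]
contact_force: [0.3, 0.3, -0.3]
gripper_width: 85.2
grasp_force: 0.0
```

```bash
python3 -c "
from h import *
shot('top','f_t.png'); im=cv2.imread('pics/f_t.png')[165:275,165:325]; cv2.imwrite('pics/f.png',cv2.resize(im,None,fx=5,fy=5,interpolation=cv2.INTER_CUBIC))"; python3 d.py
```

```text
t 35.0 dock grip xy [-207.2  138.8] z 192.0 yaw-dock 0.1386 F dock [0.  0.8] 0.6 T [-0.05 -0.02 -0.02] tilt [0.001 0.001]
```

View pics/f.png

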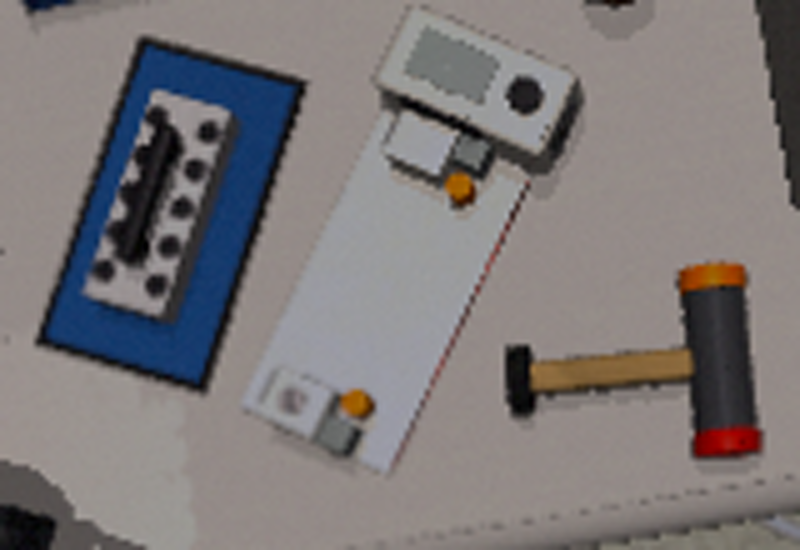

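The block stands upright on the mat within about 5 mm of its middle, in crop (83–238, 88–318). The mallet lies flat, and the arm is clear.

```bash
python3 -c "
from bench import job; print(job.job_done())"
```

```text
the job is handed in; nothing more can be done
None
```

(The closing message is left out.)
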